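# Switch off the food warmer and open it: selector, catch, latch, lid

### The arm

A 6-joint arm with a two-finger parallel gripper is mounted at the origin on a cart in front of the work surface, level with it; the furniture and walls round the work are solid. World frame = base frame: x ahead of the robot, y to its left, z up, the work surface at z = 0. Lengths are in m, angles in rad, forces in N, time in s.
With the tool pointing down it reaches from about 0.225 to 0.875 m from the base axis. Payload 3.4 kg.
Tool frame: the origin (TCP) lies at the very end of the fingers, on their centre line; the grasp point (between the pads) lies 19 mm behind it (manip.pinch_z is the distance from the TCP to the grasp point, in m); z points along the fingers, y is the line along which they close (so a half turn about z gives the same grasp; the last joint's range is limited). The gripper opens to 85 mm and grips with 20 to 120 N. Pads are 22 mm wide; open, the fingers measure 114 mm over their backs; the gripper's body (76 mm by 85 mm) begins 54 mm behind the grasp point. The pads swing forward as they close: fully open they stand 13 mm farther back than shut.
Start: joints at [-1.307, 0.276, 1.505, -0, 1.361, -0.121], TCP at [0.216, -0.533, 0.231] pointing down, gripper open.
Joint ranges: [-2.89, 2.89], [-0.75, 2.08], [0.22, 2.7], [-1.18, 4.32], [0.11, 2.71], [-2.7, 2.7]. Speed limits (rad/s): [2.57, 2.57, 3.14, 3.14, 3.14, 3.14].

### API

Orientations are given as a unit quaternion [w, x, y, z].
In Python, from rig import manip gives the robot as it stands. The module is installed in compiled form; this text tells all that it offers.
- The arm moves only by the shell command python3 -m jog 'ROWS' [FORCE]. ROWS is JSON, a list of rows, each an object of numbers: "dx", "dy", "dz": the shift along the tool's x, y, z each as a share of 25 cm, from -1 to 1; "ax", "ay", "az": the turn, a rotation vector about the tool's x, y, z each as a share of 90 degrees, from -1 to 1; "grip": the opening, from -1 (shut) to 1 (fully open), so that 0 is half open. A call has 1 to 5 rows; each row is the pose to reach, as a shift and turn from the pose commanded when the call began, along the tool's axes at that moment; what a row does not reach only later rows make up. A row lasts 1/12 s, in which the tool goes at most 41.7 mm and 7.16 degrees, less where a joint would pass 70% of its speed; a pose out of reach is approached as far as the arm can. A call with a number of a shift or a turn outside -1 to 1 is refused whole. A call with a gripper value outside its range is refused whole. The fingers move at their own pace and stop on an object; FORCE is the grip in N (left out, the last holds). Time passes only in rows, so rows that repeat a pose let the fingers close. It gives the time, the measured TCP pose, the force, the opening and the grip force at its end, in the units of the state.
- manip.get_state(): the state, without advancing time (a new reading comes with each control period).
- manip.get_image(name): name is "scene" or "top"; returns a dict with "img" (480x640x3 uint8, red, green, blue), "mtx" (3x3 intrinsics, pixels), "k1" (the pictures are not rectified: a ray, as slopes to the right and down, at radius r is drawn at 1 + k1 r^2 times it, then the intrinsics apply), "world_to_cam" (4x4, takes a point from world to camera coordinates). Camera axes: x right, y down, z forward; pixel columns grow to the right and rows downward; lengths in m; the calibration is good to about 2 mm. A picture is of the moment at which its call begins. There is no depth.
- manip.sign_off(): hands the job in; it is judged then, once.
The state is a dict: "clock": time; "qpos": joint angles; "qd": joint speeds; "effort": joint torques, N m; "position": TCP position; "ee_rot": TCP orientation; "contact_force": force on the tool from outside, world axes, zero at the start; "moment": the same for the moment, N m; "width": finger opening in m; "gripper_force": force on a finger pad.
Only numpy, scipy, OpenCV 4.12 (cv2) and the standard library are available. Lean on these libraries where they do the work, as an engineer would, in place of code of your own. Each camera call takes 0.05 s, during which the arm holds its last target. There are 200 camera calls.

### The job

The food in the white warmer on the worktop is ready. First turn the steel selector on its sloping panel until its pointer clicks in at the long bar mark (off); then slide the small catch all the way out to the right, swing the latch lever round towards you until it is well clear of the lid, and raise the lid by its bar handle until it stands wide open, at its stop or nearly so. Leave the selector at off and the things standing round the warmer where they are.

Things in the scene. Friction and masses are not known exactly. Their poses are not given: they have to be found in the camera images.
- selector (a joint): knob angle, rad, growing clockwise as seen looking down on the panel. It clicks into six positions: 0, 0.42, 0.84, 1.26, 1.68, 2.10 (stops just beyond both ends). 0.42 is off: the pointer then points straight up the slope at the long bar mark. Starts at 0.84, 1.26 or 1.68. A click takes about 0.08 Nm to pass; released near a position it settles into it.
- selector_grip (a point): on the knob's axis, 36 mm out from the panel. Steel disc, 62 mm across, top 13 mm above the panel; on it a grip bar 60 mm long, 16 mm wide, 13 to 49 mm above the panel, pointed and dark-lined at its pointer end. Turns with the knob: x along the bar to the pointer, z out of the panel, which slopes 30 degrees towards the robot (at warmer yaw 0). On the warmer's left part (100 mm wide).
- off_mark (a point): centre of the long raised bar mark (22 x 6 mm), the off position, on the panel up-slope of the knob, 52 mm from its axis; the other five positions are marked with small round studs. Its x points up the slope, its z out of the panel.
- catch (a joint): travel of the sliding catch, m: 0 shut (it stands in front of the latch lever's end and blocks its swing), 0.04 fully out to the right. Friction about 2 N; it stays where it is left. The lever comes free after about 15 mm; fully out means 30 mm or more.
- catch_fin (a point): in the upright grip fin of the catch, 14 mm below its top: steel plate 10 mm thick (x), 30 mm long (y), from 25 to 60 mm above the warmer's flat front deck (88 mm above the worktop), on a block 18 x 58 mm that reaches 25 mm above the deck. z is up; it opens along the point's -y (to the right seen from the robot).
- latch (a joint): angle of the latch lever, rad: 0 shut (its nose lies over the lid's front edge and holds it down), growing as its free end swings towards the robot, clockwise from above, up to 1.2 at its stop. Friction about 0.07 Nm; it stays where it is left. The lid is free beyond about 0.5; well clear means 0.85 or more. Blocked while the catch is shut.
- latch_post (a point): point in the upright round steel post (14 mm diameter) at the free end of the latch lever, 12 mm below its top; the post reaches from 24 to 58 mm above the deck, the lever (20 mm wide, 95 mm long) lies below it. Turns with the lever; z up.
- latch_pivot (a point): pivot of the latch lever, at the lever's height; the axis is vertical. The post circles it at a radius of 76 mm. When the lever is shut the post lies along the pivot's -y.
- lid (a joint): opening angle of the lid, rad: 0 shut, 1.15 at its stop; wide open means 0.85 or more. Friction holds it wherever it is left; lifting at the handle takes about 4 N.
- lid_handle (a point): middle of the lid's steel bar handle: round, 12 mm thick, 84 mm long along its y, 51 mm above the lid's top and 27 mm behind its front edge (lid: white plate 147 x 186 x 12 mm). Turns with the lid; x points to the hinge and z up when shut. A wall cabinet hangs 0.53 m above the worktop a little behind, so lean the hand back towards the robot while the lid goes up.
- lid_hinge (a point): middle of the lid's hinge axis (along y) at the back of the lid, 88 mm above the worktop; when shut the handle lies 118 mm in front of it and 63 mm higher.
- lemon: lemon, 72 x 55 x 56 mm, a bystander left of the warmer; origin under its centre
- cup: small white cup, 58 x 82 x 49 mm, a bystander in front of the sink; origin under its centre
- tin: food tin, 86 mm across, 40 mm tall, a bystander right of the warmer; origin under its centre
- egg_timer: round kitchen timer, 63 mm across, 53 mm tall, a bystander right of the warmer; origin under its centre
- spice_jar: spice jar, 45 mm across, 106 mm tall, a bystander behind the warmer; origin under its centre
- mill: wooden pepper mill, 58 mm across, 160 mm tall, a bystander behind the warmer; origin under its centre

How it is judged:
On the way, in this order (a step that is already met when the one before it is completed fails the run):
1. the selector rests at off (long bar mark), the catch and latch still shut (value of joint selector between 0.3 and 0.54 rad and value of joint catch below 0.02 m and value of joint latch below 0.2 rad), for 0.3 s.
2. the catch is slid out (value of joint catch above 0.03 m and value of joint latch below 0.2 rad), for 0.2 s.
3. the latch lever is swung clear of the lid, the lid still shut (value of joint latch above 0.85 rad and value of joint lid below 0.15 rad), for 0.2 s.
4. the lid is raised wide open (value of joint lid above 0.85 rad), for 0.2 s.
At the end, for the whole second after the job is handed in: the selector is within 0.12 rad of off (0.42), the catch is out by at least 30 mm, the latch lever is swung by at least 0.85 rad, the lid stands open by at least 0.85 rad, released and at rest (value of joint selector between 0.3 and 0.54 rad and value of joint catch above 0.03 m and value of joint each of latch, lid above 0.85 rad and velocity of joint lid between -0.1 and 0.1 rad/s); the robot touches nothing.
It fails at once if a bystander (lemon, cup, tin, kitchen timer, spice jar, pepper mill) is moved more than 30 mm (distance of any of lemon, cup, tin, egg_timer, spice_jar, mill from where it was at the start of the episode above 0.03 m).
It also fails if it takes over 67 s, if anything falls off the work surface, if the arm or the gripper's body presses on something with over 40 N, if the wrist force passes 120 N, or if a joint passes its speed limit or range.

## Working session

There is one attempt and no reset: what is moved stays moved. The work goes in short steps, Python scripts to look and compute and a shell command to move; the robot and the scene stay as the last step left them, time stands still between calls to the robot, and variables do not carry over. Pictures are saved under pics/ and viewed, at most 12 in all, crops included, and the job is handed in when it is done.

```bash
mkdir -p pics; python3 - <<'E'
from rig import manip
import cv2,json,numpy as np
for n in("scene","top"):
    d=manip.get_image(n); cv2.imwrite(f"pics/{n}0.png",d["img"][:,:,::-1])
    print(n,d["mtx"],d["k1"],d["world_to_cam"])
print(manip.get_state(),manip.pinch_z)
E
```

```text
scene [[594.0140058    0.         311.6351087 ]
 [  0.         594.0140058  235.26830694]
 [  0.           0.           1.        ]] -0.18682663676950215 [[ 0.89397112 -0.4480828   0.0061195  -0.60442166]
 [-0.33286412 -0.67311703 -0.66039     0.20821709]
 [ 0.30002854  0.58833262 -0.75089786  1.48365616]
 [ 0.          0.          0.          1.        ]]
top [[494.25020938   0.         318.83287094]
 [  0.         494.25020938 232.70443146]
 [  0.           0.           1.        ]] 0.026901274309761244 [[-0.00834755 -0.99977828  0.01933136 -0.13237533]
 [-0.99181975  0.00581554 -0.12751376  0.60466583]
 [ 0.12737307 -0.02023766 -0.99164839  1.42792602]
 [ 0.          0.          0.          1.        ]]
{'clock': 0.1, 'qpos': array([-1.30700634e+00,  2.76512235e-01,  1.50598601e+00, -4.28259128e-05,
        1.36073341e+00, -1.21021946e-01]), 'qd': array([-0.00068651, -0.00137846, -0.00334714, -0.00107058,  0.00051329,
        0.00096562]), 'effort': array([ 9.03744931e-04, -4.17700195e+01, -2.46405298e+01, -1.86350676e-04,
        5.89403600e-03, -4.40925760e-06]), 'position': array([ 0.21569042, -0.53249975,  0.23054554]), 'ee_rot': array([-8.15919750e-04,  9.81545818e-01,  1.91225352e-01, -7.93348137e-05]), 'contact_force': array([-0.14508684,  0.6375091 , -0.59700135]), 'moment': array([ 0.03030964, -0.05944607, -0.06680117]), 'gripper_force': 0.0, 'width': 0.08518002042035719} 0.0187
```

View pics/scene0.png

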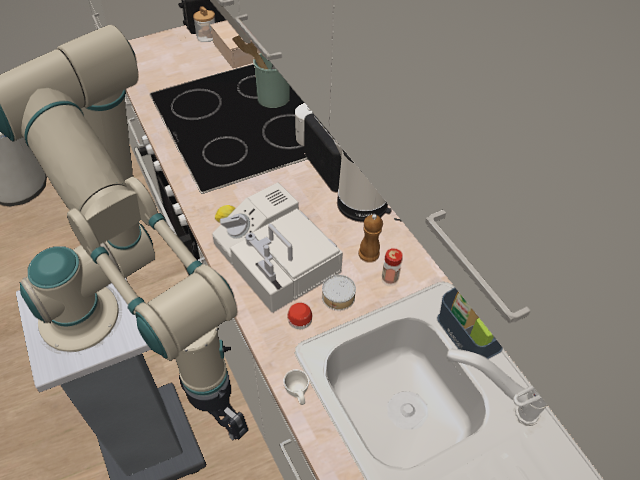

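View pics/top0.png

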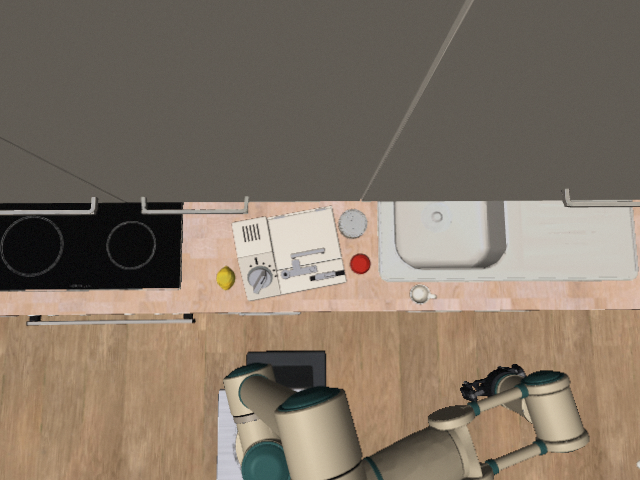

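The top picture shows the warmer at about (290,255), turned slightly. The knob is at (260,277), the lid handle at (308,253), the latch at (300,270) and the catch at (327,275). I'll enlarge both views.

```bash
python3 - <<'E'
import cv2
a=cv2.imread("pics/top0.png")[200:305,222:362]; b=cv2.imread("pics/scene0.png")[175:310,205:350]
cv2.imwrite("pics/topc.png",cv2.resize(a,None,fx=5.7,fy=5.7,interpolation=cv2.INTER_CUBIC))
cv2.imwrite("pics/scenec.png",cv2.resize(b,None,fx=4.4,fy=4.4,interpolation=cv2.INTER_CUBIC))
E
```

```text
(no output)
```

View pics/topc.png

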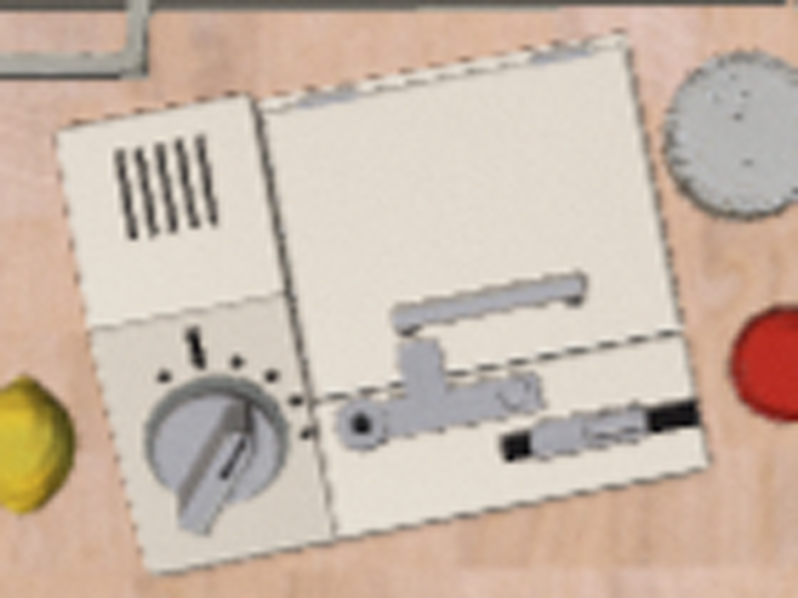

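View pics/scenec.png

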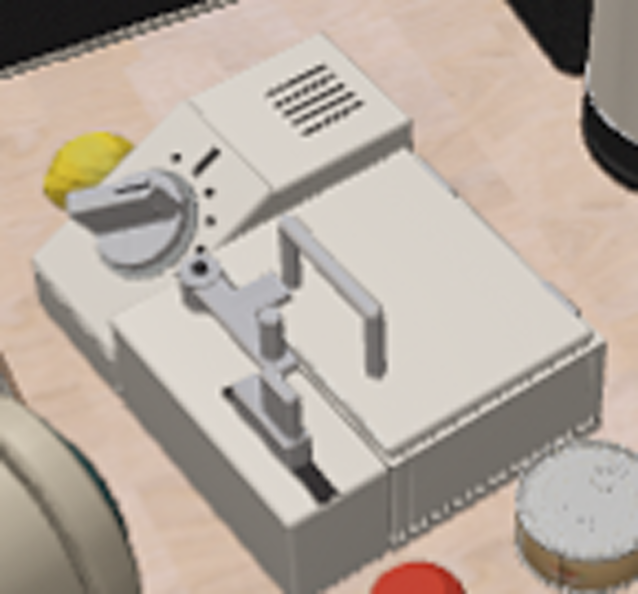

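The enlarged views show these points, in crop pixels:

| Feature | Top crop | Scene crop |
|---|---|---|
| Off bar | (195,348) | (206,160) |
| Post top | (522,388) | (270,320) |
| Fin top | (612,428) | (280,385) |
| Handle ends | (400,316), (583,287) | (290,225), (378,310) |
| Pivot | (361,424) | (200,268) |

I'll triangulate them.

```bash
cat > h.py <<'E'
import numpy as np, json, cv2
from scipy.spatial.transform import Rotation as R
from rig import manip
C={}
def cam(n):
    if n not in C:
        d=manip.get_image(n); C[n]=(d["mtx"],d["k1"],d["world_to_cam"],d["img"])
    return C[n]
def ray(n,uv):
    K,k,T,_=cam(n); s=cv2.undistortPoints(np.array([[uv]],float),K,np.array([k,0,0,0,0.]))[0,0]
    return -T[:3,:3].T@T[:3,3], T[:3,:3].T@np.r_[s,1]
def plane(n,uv,z):
    o,d=ray(n,uv); return o+d*(z-o[2])/d[2]
def tri(a,b):
    (o1,d1),(o2,d2)=ray("top",a),ray("scene",b)
    t=np.linalg.lstsq(np.c_[d1,-d2],o2-o1,rcond=None)[0]
    p,q=o1+d1*t[0],o2+d2*t[1]; return (p+q)/2,np.linalg.norm(p-q)
def proj(n,p):
    K,k,T,_=cam(n); return cv2.projectPoints(np.array([p],float),cv2.Rodrigues(T[:3,:3])[0],T[:3,3],K,np.array([k,0,0,0,0.]))[0][0,0]
E
python3 - <<'E'
from h import *
tc=lambda u,v:(222+(u+.5)/5.7-.5,200+(v+.5)/5.7-.5); sc=lambda u,v:(205+(u+.5)/4.4-.5,175+(v+.5)/4.4-.5)
P={}
for n,a,b in [("post",(522,388),(270,320)),("fin",(612,428),(280,385)),("hL",(400,316),(290,225)),("hR",(583,287),(378,310)),("piv",(361,424),(200,268)),
 ("off",(195,348),(206,160)),("s0",(163,377),(177,157)),("s84",(237,362),(210,191)),("s126",(272,377),(211,220)),("s168",(297,401),(200,249)),("fr",(707,465),(290,525)),("fl",(337,535),(115,320))]:
    P[n],e=tri(tc(*a),sc(*b)); print(n,P[n].round(4),round(e,4))
fr=plane("top",tc(707,465),.088);fl=plane("top",tc(337,535),.088);d=fl-fr
hL=plane("top",tc(400,316),.157);hR=plane("top",tc(583,287),.157);g=hL-hR
print("yaw",np.arctan2(-d[0],d[1]),np.arctan2(-g[0],g[1]),"handle",(hL+hR)/2, "post",plane("top",tc(522,388),.146),"fin",plane("top",tc(612,428),.148))
yaw=.5*(np.arctan2(-d[0],d[1])+np.arctan2(-g[0],g[1]))
Rz=R.from_euler('z',yaw).as_matrix()
up=Rz@[np.cos(np.pi/6),0,.5]; n=Rz@[-.5,0,np.cos(np.pi/6)]
c=P["off"]-.052*up; print("knob axis pt",c,"up",up,"n",n,"grip",c+.036*n)
for a in (.84,1.26,1.68):
    x=R.from_rotvec(-n*(a-.42)).apply(up)
    f=[]
    for s in(.03,-.03):
        for nm,o,k,(ou,ov) in(("top",(222,200),5.7,(0,0)),("scene",(205,175),4.4,(0,0))):
            f.append(((proj(nm,c+.049*n+s*x)-o)*k).round(0))
    print(a,*f)
E
```

```text
post [ 0.4927 -0.1178  0.1426] 0.0033
fin [ 0.4761 -0.1617  0.1422] 0.0027
hL [ 0.529  -0.06    0.1461] 0.0
hR [ 0.5424 -0.1479  0.1563] 0.0021
piv [ 0.4789 -0.0397  0.1134] 0.0
off [0.5168 0.0418 0.1103] 0.0002
s0 [0.5035 0.058  0.1039] 0.0006
s84 [0.5104 0.0216 0.1051] 0.0003
s126 [0.5034 0.0049 0.0991] 0.0006
s168 [ 0.4913 -0.0068  0.0908] 0.0006
fr [ 0.4585 -0.2109  0.0841] 0.0
fl [ 0.4264 -0.0265  0.0797] 0.002
yaw 0.1777649836085283 0.1510029450309928 handle [ 0.53470972 -0.10396389  0.157     ] post [ 0.49405193 -0.11824627  0.146     ] fin [ 0.47455845 -0.16105141  0.148     ]
knob axis pt [0.47240607 0.03446972 0.0842551 ] up [0.85435082 0.14172041 0.5       ] n [-0.49325968 -0.08182232  0.8660254 ] grip [0.45464872 0.03152412 0.11543202]
0.84 [226. 431.] [146. 168.] [197. 539.] [ 61. 209.]
1.26 [250. 441.] [146. 187.] [173. 529.] [ 61. 191.]
1.68 [267. 459.] [139. 207.] [156. 512.] [ 68. 171.]
```

```bash
python3 - <<'E'
import cv2,numpy as np
a=cv2.imread("pics/top0.png")[255:305,240:285]; b=cv2.imread("pics/scene0.png")[200:245,210:255]
f=lambda x:cv2.resize(x,(400,400),interpolation=cv2.INTER_CUBIC)
cv2.imwrite("pics/knob.png",np.hstack([f(a[:45]),f(b)]))
E
```

```text
(no output)
```

View pics/knob.png

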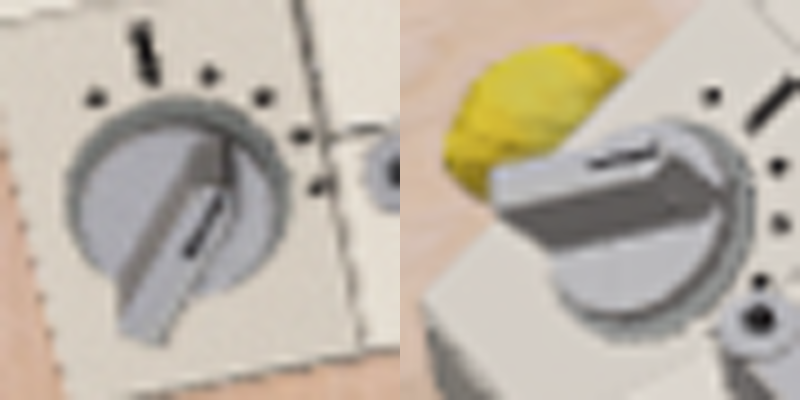

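```bash
python3 - <<'E'
from h import *
c=np.array([.47241,.03447,.08426]);k=400/45
for yaw in(.15,.178):
    Rz=R.from_euler('z',yaw).as_matrix();up=Rz@[np.cos(np.pi/6),0,.5]; n=Rz@[-.5,0,np.cos(np.pi/6)];rt=Rz@[0,-1,0]
    def pl(cam_,uv,h):
        o,d=ray(cam_,uv);p=o+d*(((c+h*n)-o)@n)/(d@n)-c; return np.array([p@up,p@rt])
    T=lambda u,v:(240-.5+(u+.5)/k,255-.5+(v+.5)/k); S=lambda u,v:(210-.5+(u-400+.5)/k,200-.5+(v+.5)/k)
    for nm,f,a,b,disc in(("top",T,(228,187),(144,335),(178,200)),("scene",S,(663,156),(492,185),(640,235))):
        A,B=pl(nm,f(*a),.049),pl(nm,f(*b),.049);d=A-B
        print(yaw,nm,A.round(4),B.round(4),"len",np.hypot(*d).round(3),"ang",.42+np.arctan2(d[1],d[0]),"disc",pl(nm,f(*disc),.013).round(4))
    for nm,f,s in(("top",T,[(95,98),(145,55),(209,75),(263,97),(302,136),(318,187)]),("scene",S,[(712,96),(772,104),(780,166),(780,224),(760,282)])):
        for q in s:
            p=pl(nm,f(*q),0); print(" ",nm,p.round(4),(.42+np.arctan2(p[1],p[0])).round(2),np.hypot(*p).round(4))
E
```

```text
0.15 top [0.0261 0.0217] [-0.0201 -0.0124] len 0.057 ang 1.0567341664741776 disc [0.0061 0.0022]
0.15 scene [0.0228 0.0236] [-0.0216 -0.0144] len 0.058 ang 1.1277600031272568 disc [-0.0028  0.0098]
  top [ 0.0397 -0.0185] -0.02 0.0438
  top [ 0.0517 -0.0005] 0.41 0.0517
  top [0.0414 0.018 ] 0.83 0.0451
  top [0.0308 0.0335] 1.25 0.0455
  top [0.015  0.0434] 1.66 0.0459
  top [-0.0038  0.0455] 2.07 0.0456
  scene [ 0.0393 -0.0186] -0.02 0.0434
  scene [ 0.0514 -0.0001] 0.42 0.0514
  scene [0.0409 0.0187] 0.85 0.045
  scene [0.0296 0.034 ] 1.27 0.0451
  scene [0.0138 0.044 ] 1.69 0.0461
0.178 top [0.0254 0.0216] [-0.0197 -0.0136] len 0.057 ang 1.0829669097581935 disc [0.006  0.0022]
0.178 scene [0.0222 0.0232] [-0.0212 -0.0154] len 0.058 ang 1.1472952844923072 disc [-0.003   0.0095]
  top [ 0.0402 -0.0175] 0.01 0.0439
  top [0.0517 0.0008] 0.44 0.0517
  top [0.0408 0.019 ] 0.86 0.045
  top [0.0298 0.0342] 1.27 0.0453
  top [0.0137 0.0437] 1.69 0.0458
  top [-0.0052  0.0453] 2.11 0.0456
  scene [ 0.0397 -0.0174] 0.01 0.0434
  scene [0.0514 0.0011] 0.44 0.0514
  scene [0.0404 0.0194] 0.87 0.0449
  scene [0.0287 0.0344] 1.29 0.0448
  scene [0.0127 0.0439] 1.71 0.0456
```

```bash
cat >> h.py <<'E'
YAW=.157
W=R.from_euler('z',YAW).as_matrix()
UP=W@[np.cos(np.pi/6),0,.5]; N=W@[-.5,0,np.cos(np.pi/6)]; RT=W@[0,-1,0]
KC=np.array([.4724,.0345,.0843])+.0015*RT
def knobpose(a,h,lean=0):   # grasp point h above panel
    x=R.from_rotvec(-N*(a-.42)).apply(UP); z=-N
    return KC+h*N+manip.pinch_z*z, R.from_matrix(np.c_[x,np.cross(z,x),z])
def tool(yaw,lean=0):       # z down, x at yaw (world); lean: hand tilts to robot
    x=np.array([np.cos(yaw),np.sin(yaw),0]); z=np.array([0,0,-1.])
    return R.from_rotvec(-lean*(W@[0,1,0]))*R.from_matrix(np.c_[x,np.cross(z,x),z])
def plan(*wps):
    s=manip.get_state(); q=s["ee_rot"]; p=s["position"]; r=R.from_quat(np.r_[q[1:],q[0]])
    for P,Q in wps:
        P=np.asarray(P); rv=(r.inv()*Q).as_rotvec()
        n=int(max(1,np.ceil(np.linalg.norm(P-p)/.185),np.ceil(np.linalg.norm(rv)/.56)))
        for i in range(n):
            r2=r*R.from_rotvec(rv*(i+1)/n); p0=p+(P-p)*i/n; p1=p+(P-p)*(i+1)/n; r1=r*R.from_rotvec(rv*i/n)
            d=r1.inv().apply(p1-p0)/.25; a=(r1.inv()*r2).as_rotvec()/(np.pi/2)
            print(dict(zip(["dx","dy","dz","ax","ay","az"],[round(float(v),3) for v in np.r_[d,a]])),"rows",round(max(np.linalg.norm(p1-p0)/.0417,np.linalg.norm((r1.inv()*r2).as_rotvec())/.125),1))
        print('-'); p,r=P,Q
E
python3 - <<'E'
from h import *
p,q=knobpose(1.12,.13)
plan(([.30,-.3,.30],tool(.1)),(p,q),knobpose(1.12,.040))
E
```

```text
{'dx': 0.331, 'dy': -0.368, 'dz': -0.138, 'ax': -0.0, 'ay': 0.0, 'az': 0.091} rows 3.1
{'dx': 0.275, 'dy': -0.412, 'dz': -0.138, 'ax': -0.0, 'ay': 0.0, 'az': 0.091} rows 3.1
-
{'dx': 0.299, 'dy': -0.622, 'dz': 0.239, 'ax': 0.063, 'ay': 0.158, 'az': 0.2} rows 4.4
{'dx': 0.024, 'dy': -0.644, 'dz': 0.342, 'ax': 0.063, 'ay': 0.158, 'az': 0.2} rows 4.4
-
{'dx': 0.0, 'dy': -0.0, 'dz': 0.36, 'ax': 0.0, 'ay': 0.0, 'az': 0.0} rows 2.2
-
```

```bash

python3 -m jog '[{"dx":0.33,"dy":-0.37,"dz":-0.14,"az":0.09,"grip":0.2},{"dx":0.33,"dy":-0.37,"dz":-0.14,"az":0.09,"grip":0.2},{"dx":0.33,"dy":-0.37,"dz":-0.14,"az":0.09,"grip":0.2},{"dx":0.33,"dy":-0.37,"dz":-0.14,"az":0.09,"grip":0.2}]'
python3 -m jog '[{"dx":0.275,"dy":-0.41,"dz":-0.14,"az":0.09,"grip":0.2},{"dx":0.275,"dy":-0.41,"dz":-0.14,"az":0.09,"grip":0.2},{"dx":0.275,"dy":-0.41,"dz":-0.14,"az":0.09,"grip":0.2},{"dx":0.275,"dy":-0.41,"dz":-0.14,"az":0.09,"grip":0.2}]'
python3 -m jog '[{"dx":0.3,"dy":-0.62,"dz":0.24,"ax":0.063,"ay":0.158,"az":0.2,"grip":0.2},{"dx":0.3,"dy":-0.62,"dz":0.24,"ax":0.063,"ay":0.158,"az":0.2,"grip":0.2},{"dx":0.3,"dy":-0.62,"dz":0.24,"ax":0.063,"ay":0.158,"az":0.2,"grip":0.2},{"dx":0.3,"dy":-0.62,"dz":0.24,"ax":0.063,"ay":0.158,"az":0.2,"grip":0.2},{"dx":0.3,"dy":-0.62,"dz":0.24,"ax":0.063,"ay":0.158,"az":0.2,"grip":0.2}]'
python3 - <<'E'
from h import *
s=manip.get_state();print(s["position"],s["qpos"].round(2),s["width"])
plan(knobpose(1.12,.12))
E
```

```text
clock: 0.72
position: [0.2256, -0.3541, 0.169]
ee_rot: [-0.077, 0.99, 0.033, 0.111]
contact_force: [0.1, 0.6, 0.1]
width: 0.0512
gripper_force: 0.0
[ 0.22564658 -0.35414203  0.16896593] [-1.39  0.13  1.9   0.26  1.24  0.02] 0.05121513928430518
{'dx': 0.281, 'dy': -0.478, 'dz': 0.133, 'ax': -0.001, 'ay': 0.066, 'az': 0.121} rows 3.4
{'dx': 0.17, 'dy': -0.521, 'dz': 0.156, 'ax': -0.001, 'ay': 0.066, 'az': 0.121} rows 3.4
{'dx': 0.051, 'dy': -0.542, 'dz': 0.167, 'ax': -0.001, 'ay': 0.066, 'az': 0.121} rows 3.4
-schema error: expected keys dx, dy, dz, ax, ay, az, grip
schema error: expected keys dx, dy, dz, ax, ay, az, grip
```

```bash
python3 - <<'E'
from h import *
print(manip.get_state()["contact_force"])
plan(([.30,-.2,.30],tool(-.1,.2)),knobpose(1.12,.12))
E
```

```text
[0.05663951 0.62835294 0.08669619]
{'dx': 0.218, 'dy': -0.33, 'dz': -0.171, 'ax': -0.041, 'ay': -0.006, 'az': 0.049} rows 2.6
{'dx': 0.191, 'dy': -0.334, 'dz': -0.195, 'ax': -0.041, 'ay': -0.006, 'az': 0.049} rows 2.6
-
{'dx': 0.144, 'dy': -0.458, 'dz': 0.313, 'ax': 0.048, 'ay': 0.092, 'az': 0.14} rows 3.4
{'dx': -0.005, 'dy': -0.448, 'dz': 0.357, 'ax': 0.048, 'ay': 0.092, 'az': 0.14} rows 3.4
-
```

```bash

python3 -m jog '[{"dx":0.22,"dy":-0.33,"dz":-0.17,"ax":-0.04,"ay":0,"az":0.05,"grip":0.2},{"dx":0.22,"dy":-0.33,"dz":-0.17,"ax":-0.04,"ay":0,"az":0.05,"grip":0.2},{"dx":0.22,"dy":-0.33,"dz":-0.17,"ax":-0.04,"ay":0,"az":0.05,"grip":0.2}]'
python3 -m jog '[{"dx":0.19,"dy":-0.33,"dz":-0.2,"ax":-0.04,"ay":0,"az":0.05,"grip":0.2},{"dx":0.19,"dy":-0.33,"dz":-0.2,"ax":-0.04,"ay":0,"az":0.05,"grip":0.2},{"dx":0.19,"dy":-0.33,"dz":-0.2,"ax":-0.04,"ay":0,"az":0.05,"grip":0.2}]'
python3 -m jog '[{"dx":0.14,"dy":-0.46,"dz":0.31,"ax":0.05,"ay":0.09,"az":0.14,"grip":0.2},{"dx":0.14,"dy":-0.46,"dz":0.31,"ax":0.05,"ay":0.09,"az":0.14,"grip":0.2},{"dx":0.14,"dy":-0.46,"dz":0.31,"ax":0.05,"ay":0.09,"az":0.14,"grip":0.2},{"dx":0.14,"dy":-0.46,"dz":0.31,"ax":0.05,"ay":0.09,"az":0.14,"grip":0.2}]'
python3 - <<'E'
from h import *
s=manip.get_state();print(s["position"],s["qpos"].round(2),s["width"])
plan(knobpose(1.12,.10))
E
```

```text
clock: 0.97
position: [0.2651, -0.2802, 0.2371]
ee_rot: [-0.045, 0.993, -0.008, 0.11]
contact_force: [0.8, -0.3, 0.2]
width: 0.051
gripper_force: 0.0
clock: 1.22
position: [0.301, -0.204, 0.3047]
ee_rot: [-0.017, 0.993, -0.05, 0.109]
contact_force: [0.6, -0.8, -0.1]
width: 0.051
gripper_force: 0.0
clock: 1.55
position: [0.3604, -0.0898, 0.2369]
ee_rot: [-0.067, 0.97, -0.157, 0.175]
contact_force: [-1.0, 1.1, -0.8]
width: 0.0515
gripper_force: 0.0
[ 0.36038194 -0.08981062  0.23686752] [-0.75 -0.22  2.08  0.35  1.09  1.02] 0.051454918420127047
{'dx': -0.001, 'dy': -0.459, 'dz': 0.444, 'ax': 0.043, 'ay': 0.084, 'az': 0.138} rows 3.8
-
```

```bash

python3 -m jog '[{"dx":0,"dy":-0.46,"dz":0.44,"ax":0.043,"ay":0.084,"az":0.138,"grip":0.2},{"dx":0,"dy":-0.46,"dz":0.44,"ax":0.043,"ay":0.084,"az":0.138,"grip":0.2},{"dx":0,"dy":-0.46,"dz":0.44,"ax":0.043,"ay":0.084,"az":0.138,"grip":0.2},{"dx":0,"dy":-0.46,"dz":0.44,"ax":0.043,"ay":0.084,"az":0.138,"grip":0.2},{"dx":0,"dy":-0.46,"dz":0.44,"ax":0.043,"ay":0.084,"az":0.138,"grip":0.2}]'
python3 - <<'E'
from h import *
s=manip.get_state();print(s["position"],s["qpos"].round(2),s["width"])
plan(knobpose(1.12,.10),knobpose(1.12,.04))
t=[x[3][:,:,::-1] for x in(cam("top"),cam("scene"))]
f=lambda x:cv2.resize(x,(400,400),interpolation=cv2.INTER_CUBIC)
cv2.imwrite("pics/k1.png",np.hstack([f(t[0][210:320,215:325]),f(t[1][160:270,190:300])]))
E
```

```text
clock: 1.97
position: [0.4322, 0.0292, 0.1543]
ee_rot: [-0.108, 0.933, -0.253, 0.233]
contact_force: [-1.1, 0.3, 0.7]
width: 0.0511
gripper_force: 0.0
[0.43222525 0.02919085 0.15431798] [-0.28 -0.1   2.29  0.45  0.52  1.48] 0.0511056646335869
{'dx': 0.007, 'dy': 0.008, 'dz': -0.002, 'ax': -0.001, 'ay': 0.005, 'az': 0.007} rows 0.1
-
{'dx': -0.0, 'dy': 0.0, 'dz': 0.24, 'ax': 0.0, 'ay': 0.0, 'az': 0.0} rows 1.4
-
```

View pics/k1.png

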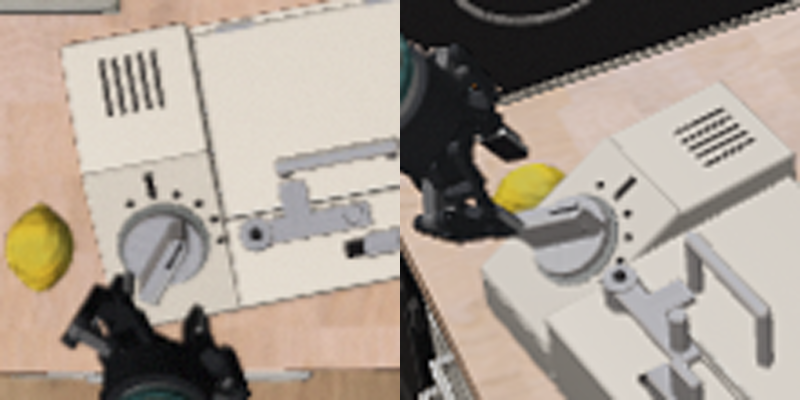

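The top view shows the fingers at about (130,290) and (190,320), straddling the bar's tail end, and the approach lines up with the panel axis. I'll go in and close.

```bash

python3 -m jog '[{"dx":0.007,"dy":0.008,"dz":0.12,"ax":0,"ay":0.005,"az":0.007,"grip":0.2},{"dx":0.007,"dy":0.008,"dz":0.24,"ax":0,"ay":0.005,"az":0.007,"grip":0.2},{"dx":0.007,"dy":0.008,"dz":0.24,"ax":0,"ay":0.005,"az":0.007,"grip":0.2}]'
python3 -m jog '[{"dx":0,"dy":0,"dz":0,"ax":0,"ay":0,"az":0,"grip":-1},{"dx":0,"dy":0,"dz":0,"ax":0,"ay":0,"az":0,"grip":-1},{"dx":0,"dy":0,"dz":0,"ax":0,"ay":0,"az":0,"grip":-1},{"dx":0,"dy":0,"dz":0,"ax":0,"ay":0,"az":0,"grip":-1}]' 40
python3 - <<'E'
from h import *
s=manip.get_state();print(s["position"],s["qpos"].round(2),s["width"],s["contact_force"],s["moment"])
plan(knobpose(1.12,.04),knobpose(.42,.04))
E
```

```text
clock: 2.32
position: [0.4651, 0.0223, 0.1032]
ee_rot: [-0.106, 0.928, -0.266, 0.238]
contact_force: [-0.7, -0.6, -0.3]
width: 0.0513
gripper_force: 0.0
clock: 2.65
position: [0.4666, 0.0246, 0.1092]
ee_rot: [-0.108, 0.927, -0.265, 0.242]
contact_force: [10.8, 13.2, -4.4]
width: 0.0152
gripper_force: 38.7
[0.46659406 0.0246301  0.10920652] [-0.26  0.04  2.33  0.65  0.34  1.3 ] 0.015215238281468237 [10.81134928 13.16406687 -4.43877506] [ 1.69659782 -0.92072853  0.74963244]
{'dx': -0.038, 'dy': -0.006, 'dz': 0.015, 'ax': -0.002, 'ay': -0.009, 'az': -0.007} rows 0.2
-
{'dx': 0.0, 'dy': 0.0, 'dz': 0.0, 'ax': 0.0, 'ay': 0.0, 'az': -0.223} rows 2.8
{'dx': 0.0, 'dy': 0.0, 'dz': 0.0, 'ax': 0.0, 'ay': -0.0, 'az': -0.223} rows 2.8
-
```

```bash
python3 - <<'E'
from h import *
s=manip.get_state();q=s["ee_rot"];r=R.from_quat(np.r_[q[1:],q[0]]);x=r.apply([1,0,0])
print("angle",.42+np.arctan2(x@RT,x@UP), "off panel frame",[(s["position"]-KC)@v for v in(UP,RT,N)], s["clock"])
w=[]
for t in(.25,.5,.75,1):
    e=R.from_rotvec(N*.72*t); w.append((KC+e.apply(s["position"]-KC),e*r))
plan(*w)
E
```

```text
angle 1.1312328376083662 off panel frame [np.float64(0.006150546496281248), np.float64(0.0073407207827984496), np.float64(0.0252085482208029)] 2.65
{'dx': 0.0, 'dy': -0.007, 'dz': 0.0, 'ax': 0.002, 'ay': -0.0, 'az': -0.115} rows 1.4
-
{'dx': 0.0, 'dy': -0.007, 'dz': 0.0, 'ax': 0.002, 'ay': -0.0, 'az': -0.115} rows 1.4
-
{'dx': 0.0, 'dy': -0.007, 'dz': 0.0, 'ax': 0.002, 'ay': -0.0, 'az': -0.115} rows 1.4
-
{'dx': 0.0, 'dy': -0.007, 'dz': 0.0, 'ax': 0.002, 'ay': -0.0, 'az': -0.115} rows 1.4
-
```

```bash

python3 -m jog '[{"dx":0,"dy":-0.007,"dz":0,"ax":0,"ay":0,"az":-0.115,"grip":-1},{"dx":0,"dy":-0.014,"dz":0,"ax":0,"ay":0,"az":-0.23,"grip":-1},{"dx":0,"dy":-0.014,"dz":0,"ax":0,"ay":0,"az":-0.23,"grip":-1},{"dx":0,"dy":-0.014,"dz":0,"ax":0,"ay":0,"az":-0.23,"grip":-1}]' 50
python3 - <<'E'
from h import *
s=manip.get_state();q=s["ee_rot"];r=R.from_quat(np.r_[q[1:],q[0]]);x=r.apply([1,0,0])
print("angle",.42+np.arctan2(x@RT,x@UP), "off panel frame",[(s["position"]-KC)@v for v in(UP,RT,N)], s["moment"],s["qpos"].round(2))
plan(knobpose(.42,.043))
E
```

```text
clock: 2.98
position: [0.4677, 0.0278, 0.1102]
ee_rot: [-0.062, 0.96, -0.091, 0.257]
contact_force: [8.2, 10.0, -2.4]
width: 0.0147
gripper_force: 51.3
angle 0.7648487554872105 off panel frame [np.float64(0.008016523911708241), np.float64(0.004418547269616289), np.float64(0.025264576338642045)] [ 1.61422173 -0.78837331  0.76282402] [-0.24  0.04  2.33  0.63  0.33  0.97]
{'dx': -0.036, 'dy': -0.006, 'dz': 0.003, 'ax': 0.003, 'ay': -0.009, 'az': -0.22} rows 2.8
-
```

```bash

python3 -m jog '[{"dx":0,"dy":-0.007,"dz":0,"ax":0,"ay":0,"az":-0.115,"grip":-1},{"dx":0,"dy":-0.014,"dz":0,"ax":0,"ay":0,"az":-0.22,"grip":-1},{"dx":0,"dy":-0.014,"dz":0,"ax":0,"ay":0,"az":-0.22,"grip":-1},{"dx":0,"dy":-0.014,"dz":0,"ax":0,"ay":0,"az":-0.22,"grip":-1}]' 50
python3 - <<'E'
from h import *
s=manip.get_state();q=s["ee_rot"];r=R.from_quat(np.r_[q[1:],q[0]]);x=r.apply([1,0,0])
print("angle",.42+np.arctan2(x@RT,x@UP), "off panel frame",[(s["position"]-KC)@v for v in(UP,RT,N)], s["moment"],s["contact_force"],s["qpos"].round(2))
E
```

```text
clock: 3.32
position: [0.4679, 0.0311, 0.1106]
ee_rot: [-0.017, 0.961, 0.075, 0.264]
contact_force: [6.8, 9.8, -2.4]
width: 0.0149
gripper_force: 50.4
angle 0.41840344471931135 off panel frame [np.float64(0.008838444657900766), np.float64(0.0011163092283502458), np.float64(0.025308072675292788)] [ 1.56404681 -0.64018457  1.05052269] [ 6.80354956  9.77168129 -2.4486261 ] [-0.23  0.04  2.33  0.61  0.33  0.65]
```

```bash

python3 -m jog '[{"dx":0,"dy":0,"dz":0,"ax":0,"ay":0,"az":0,"grip":0.2},{"dx":0,"dy":0,"dz":0,"ax":0,"ay":0,"az":0,"grip":0.2},{"dx":0,"dy":0,"dz":-0.3,"ax":0,"ay":0,"az":0,"grip":0.2},{"dx":0,"dy":0,"dz":-0.5,"ax":0,"ay":0,"az":0,"grip":0.2},{"dx":0,"dy":0,"dz":-0.5,"ax":0,"ay":0,"az":0,"grip":0.2}]'
python3 - <<'E'
from h import *
s=manip.get_state();print(s["position"],s["qpos"].round(2),s["contact_force"])
plan(([.40,-.10,.28],tool(YAW+1.57)),([.44,-.17,.25],tool(YAW+1.57)))
t=[x[3][:,:,::-1] for x in(cam("top"),cam("scene"))]
f=lambda x:cv2.resize(x,(400,400),interpolation=cv2.INTER_CUBIC)
cv2.imwrite("pics/k2.png",np.hstack([f(t[0][235:305,230:300]),f(t[1][185:255,195:265])]))
E
```

```text
clock: 3.73
position: [0.4022, 0.0208, 0.2162]
ee_rot: [-0.016, 0.963, 0.074, 0.261]
contact_force: [1.8, 0.3, -0.6]
width: 0.0511
gripper_force: 0.0
[0.40222067 0.02077926 0.21620264] [-0.34 -0.25  2.21  0.35  0.74  0.87] [ 1.79481584  0.32676313 -0.59551004]
{'dx': 0.019, 'dy': 0.159, 'dz': -0.086, 'ax': 0.089, 'ay': -0.086, 'az': -0.326} rows 4.4
{'dx': -0.071, 'dy': 0.132, 'dz': -0.103, 'ax': 0.089, 'ay': -0.086, 'az': -0.326} rows 4.4
{'dx': -0.136, 'dy': 0.063, 'dz': -0.103, 'ax': 0.089, 'ay': -0.086, 'az': -0.326} rows 4.4
-
{'dx': -0.301, 'dy': 0.114, 'dz': 0.12, 'ax': 0.0, 'ay': 0.0, 'az': 0.0} rows 2.1
-
```

View pics/k2.png

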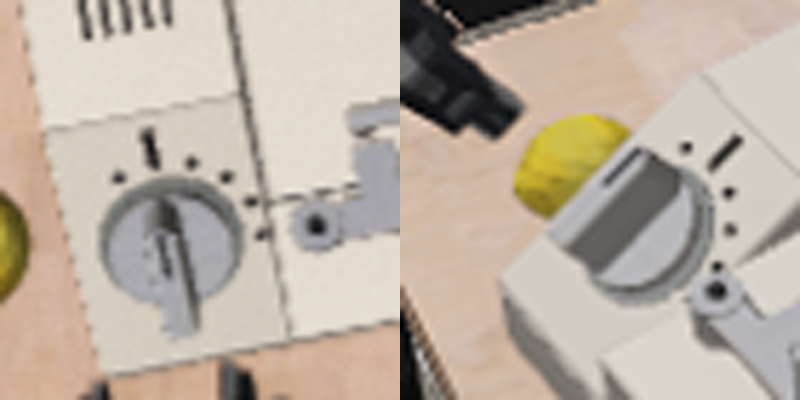

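The top view has the bar running from (180,325) to (165,215), and the scene view shows its dark line parallel to the long mark. I'll check the angle by number while planning the next move.

```bash
python3 - <<'E'
from h import *
k=400/70
def pl(cam_,uv,h):
    o,d=ray(cam_,uv);p=o+d*(((KC+h*N)-o)@N)/(d@N)-KC; return np.array([p@UP,p@RT])
T=lambda u,v:(230-.5+u/k,235-.5+v/k); S=lambda u,v:(195-.5+(u-400)/k,185-.5+v/k)
for nm,f,a,b in(("top",T,(168,235),(181,328)),("top line",T,(158,230),(168,278)),("sc line",S,(640,150),(607,184))):
    A,B=pl(nm[:3]=="top" and "top" or "scene",f(*a),.049),pl(nm[:3]=="top" and "top" or "scene",f(*b),.049);d=A-B
    print(nm,A.round(4),B.round(4),.42+np.arctan2(d[1],d[0]))
E
python3 -m jog '[{"dx":0.02,"dy":0.16,"dz":-0.09,"ax":0.09,"ay":-0.086,"az":-0.326,"grip":0},{"dx":0.02,"dy":0.16,"dz":-0.09,"ax":0.09,"ay":-0.086,"az":-0.326,"grip":0},{"dx":0.02,"dy":0.16,"dz":-0.09,"ax":0.09,"ay":-0.086,"az":-0.326,"grip":0},{"dx":0.02,"dy":0.16,"dz":-0.09,"ax":0.09,"ay":-0.086,"az":-0.326,"grip":0},{"dx":0.02,"dy":0.16,"dz":-0.09,"ax":0.09,"ay":-0.086,"az":-0.326,"grip":0}]'
python3 -m jog '[{"dx":-0.07,"dy":0.13,"dz":-0.1,"ax":0.09,"ay":-0.086,"az":-0.326,"grip":0},{"dx":-0.07,"dy":0.13,"dz":-0.1,"ax":0.09,"ay":-0.086,"az":-0.326,"grip":0},{"dx":-0.07,"dy":0.13,"dz":-0.1,"ax":0.09,"ay":-0.086,"az":-0.326,"grip":0},{"dx":-0.07,"dy":0.13,"dz":-0.1,"ax":0.09,"ay":-0.086,"az":-0.326,"grip":0},{"dx":-0.07,"dy":0.13,"dz":-0.1,"ax":0.09,"ay":-0.086,"az":-0.326,"grip":0}]'
python3 - <<'E'
from h import *
s=manip.get_state();print(s["qpos"].round(2))
plan(([.44,-.155,.26],tool(YAW+1.57)),([.475,-.162,.20],tool(YAW+1.57)),([.475,-.162,.115],tool(YAW+1.57)))
E
```

```text
top [0.029  0.0034] [-0.0217  0.0006] 0.4760107887340212
top line [ 0.0325 -0.0007] [ 0.0062 -0.0007] 0.4180767072011715
sc line [0.0283 0.001 ] [0.0066 0.0012] 0.40979871834145504
clock: 4.35
position: [0.4031, -0.02, 0.2365]
ee_rot: [-0.012, 0.924, 0.335, 0.185]
contact_force: [0.8, 0.4, 0.4]
width: 0.0427
gripper_force: 0.0
clock: 4.77
position: [0.4032, -0.0593, 0.2566]
ee_rot: [-0.007, 0.816, 0.57, 0.097]
contact_force: [-0.3, -0.3, 0.9]
width: 0.0428
gripper_force: 0.0
[-0.48 -0.06  1.86  0.19  1.28 -0.18]
{'dx': -0.305, 'dy': 0.272, 'dz': -0.038, 'ax': 0.088, 'ay': -0.088, 'az': -0.321} rows 4.3
-
{'dx': -0.049, 'dy': 0.134, 'dz': 0.24, 'ax': 0.0, 'ay': 0.0, 'az': 0.0} rows 1.7
-
{'dx': 0.0, 'dy': 0.0, 'dz': 0.34, 'ax': 0.0, 'ay': 0.0, 'az': 0.0} rows 2.0
-
```

```bash

python3 -m jog '[{"dx":-0.3,"dy":0.27,"dz":-0.04,"ax":0.088,"ay":-0.088,"az":-0.321,"grip":0},{"dx":-0.3,"dy":0.27,"dz":-0.04,"ax":0.088,"ay":-0.088,"az":-0.321,"grip":0},{"dx":-0.3,"dy":0.27,"dz":-0.04,"ax":0.088,"ay":-0.088,"az":-0.321,"grip":0},{"dx":-0.3,"dy":0.27,"dz":-0.04,"ax":0.088,"ay":-0.088,"az":-0.321,"grip":0},{"dx":-0.3,"dy":0.27,"dz":-0.04,"ax":0.088,"ay":-0.088,"az":-0.321,"grip":0}]'
python3 -m jog '[{"dx":-0.05,"dy":0.13,"dz":0.24,"ax":0,"ay":0,"az":0,"grip":0},{"dx":-0.05,"dy":0.13,"dz":0.24,"ax":0,"ay":0,"az":0,"grip":0},{"dx":-0.05,"dy":0.13,"dz":0.24,"ax":0,"ay":0,"az":0,"grip":0}]'
python3 - <<'E'
from h import *
s=manip.get_state();print(s["position"],s["qpos"].round(2))
plan(([.4755,-.162,.121],tool(YAW+1.57)))
t=[x[3][:,:,::-1] for x in(cam("top"),cam("scene"))]
f=lambda x:cv2.resize(x,(400,400),interpolation=cv2.INTER_CUBIC)
cv2.imwrite("pics/f1.png",np.hstack([f(t[0][225:315,270:360]),f(t[1][205:295,230:320])]))
E
```

```text
clock: 5.18
position: [0.4396, -0.1538, 0.2599]
ee_rot: [-0.001, 0.65, 0.76, 0.0]
contact_force: [-0.0, 0.1, -0.5]
width: 0.0426
gripper_force: 0.0
clock: 5.43
position: [0.4716, -0.159, 0.1966]
ee_rot: [-0.003, 0.652, 0.759, 0.001]
contact_force: [-0.9, 0.5, 0.5]
width: 0.0428
gripper_force: 0.0
[ 0.47161316 -0.15904802  0.19657363] [-0.47  0.19  1.72  0.    1.24 -0.62]
{'dx': -0.016, 'dy': 0.015, 'dz': 0.302, 'ax': -0.002, 'ay': -0.004, 'az': -0.003} rows 1.8
-
```

View pics/f1.png

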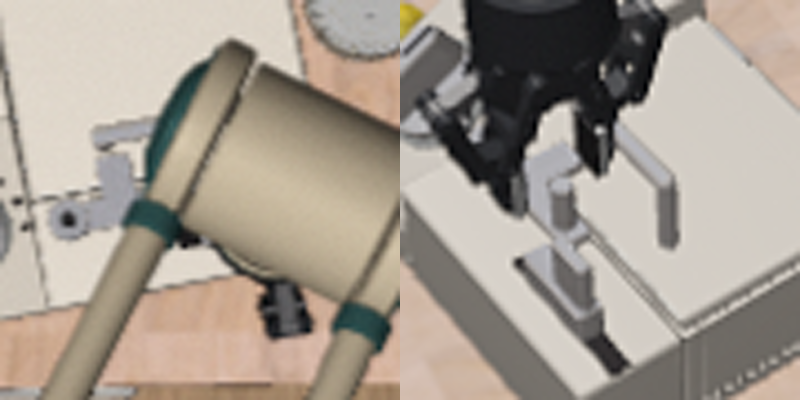

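The scene view has the open fingers at (515,205) and (595,165), directly above the fin at (575,255), with the handle clear to the right. I'll descend and grip.

```bash

python3 -m jog '[{"dx":-0.016,"dy":0.015,"dz":0.15,"ax":0,"ay":0,"az":0,"grip":0},{"dx":-0.016,"dy":0.015,"dz":0.3,"ax":0,"ay":0,"az":0,"grip":0},{"dx":-0.016,"dy":0.015,"dz":0.3,"ax":0,"ay":0,"az":0,"grip":0},{"dx":-0.016,"dy":0.015,"dz":0.3,"ax":0,"ay":0,"az":0,"grip":0}]'
python3 -m jog '[{"dx":0,"dy":0,"dz":0,"ax":0,"ay":0,"az":0,"grip":-1},{"dx":0,"dy":0,"dz":0,"ax":0,"ay":0,"az":0,"grip":-1},{"dx":0,"dy":0,"dz":0,"ax":0,"ay":0,"az":0,"grip":-1},{"dx":0,"dy":0,"dz":0,"ax":0,"ay":0,"az":0,"grip":-1}]' 40
```

```text
clock: 5.87
position: [0.4761, -0.1633, 0.1275]
ee_rot: [-0.0, 0.652, 0.759, 0.001]
contact_force: [0.1, 0.7, 0.1]
width: 0.043
gripper_force: 0.0
clock: 6.2
position: [0.4772, -0.165, 0.1302]
ee_rot: [0.003, 0.651, 0.759, 0.0]
contact_force: [-4.2, -1.3, 8.8]
width: 0.0089
gripper_force: 41.4
```

```bash

python3 -m jog '[{"dx":-0.04,"dy":0,"dz":-0.01,"ax":0,"ay":0,"az":0,"grip":-1},{"dx":-0.08,"dy":0,"dz":-0.01,"ax":0,"ay":0,"az":0,"grip":-1},{"dx":-0.12,"dy":0,"dz":-0.01,"ax":0,"ay":0,"az":0,"grip":-1},{"dx":-0.16,"dy":0,"dz":-0.01,"ax":0,"ay":0,"az":0,"grip":-1},{"dx":-0.16,"dy":0,"dz":-0.01,"ax":0,"ay":0,"az":0,"grip":-1}]'
```

```text
clock: 6.62
position: [0.484, -0.2038, 0.1303]
ee_rot: [0.0, 0.652, 0.758, 0.003]
contact_force: [-0.6, 5.2, -0.4]
width: 0.0089
gripper_force: 41.9
```

```bash

python3 -m jog '[{"dx":0,"dy":0,"dz":0,"ax":0,"ay":0,"az":0,"grip":0},{"dx":0,"dy":0,"dz":0,"ax":0,"ay":0,"az":0,"grip":0},{"dx":0,"dy":0,"dz":-0.2,"ax":0,"ay":0,"az":0,"grip":0},{"dx":0,"dy":0,"dz":-0.35,"ax":0,"ay":0,"az":0,"grip":0},{"dx":0,"dy":0,"dz":-0.35,"ax":0,"ay":0,"az":0,"grip":0}]'
python3 - <<'E'
from h import *
t=[x[3][:,:,::-1] for x in(cam("top"),cam("scene"))]
f=lambda x:cv2.resize(x,(400,400),interpolation=cv2.INTER_CUBIC)
cv2.imwrite("pics/c1.png",np.hstack([f(t[0][225:315,270:360]),f(t[1][205:295,230:320])]))
plan(([.4935,-.118,.21],tool(YAW+3.14)),([.4935,-.118,.121],tool(YAW+3.14)))
E
```

```text
clock: 7.03
position: [0.4877, -0.2071, 0.2253]
ee_rot: [0.009, 0.652, 0.758, 0.002]
contact_force: [1.1, -0.1, 1.0]
width: 0.0428
gripper_force: 0.0
{'dx': 0.114, 'dy': 0.028, 'dz': 0.014, 'ax': 0.001, 'ay': 0.003, 'az': -0.334} rows 4.2
{'dx': 0.084, 'dy': 0.081, 'dz': 0.014, 'ax': 0.001, 'ay': 0.003, 'az': -0.334} rows 4.2
{'dx': 0.032, 'dy': 0.113, 'dz': 0.014, 'ax': 0.001, 'ay': 0.003, 'az': -0.334} rows 4.2
-
{'dx': 0.0, 'dy': 0.0, 'dz': 0.356, 'ax': 0.0, 'ay': 0.0, 'az': 0.0} rows 2.1
-
```

View pics/c1.png

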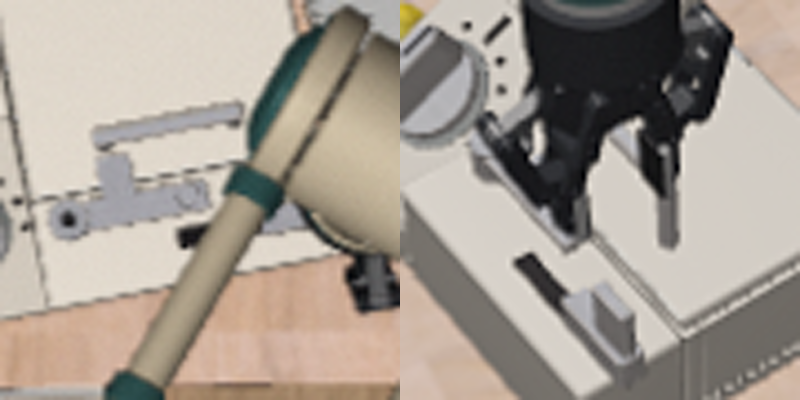

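The catch is fully out: in the scene view its fin sits at (610,310), at the end of the slot. The lever is still shut, with its post at (193,192) in the top view. Next is the post.

```bash

python3 -m jog '[{"dx":0.11,"dy":0.03,"dz":0.014,"ax":0,"ay":0,"az":-0.334,"grip":0},{"dx":0.11,"dy":0.03,"dz":0.014,"ax":0,"ay":0,"az":-0.334,"grip":0},{"dx":0.11,"dy":0.03,"dz":0.014,"ax":0,"ay":0,"az":-0.334,"grip":0},{"dx":0.11,"dy":0.03,"dz":0.014,"ax":0,"ay":0,"az":-0.334,"grip":0},{"dx":0.11,"dy":0.03,"dz":0.014,"ax":0,"ay":0,"az":-0.334,"grip":0}]'
python3 -m jog '[{"dx":0.08,"dy":0.08,"dz":0.014,"ax":0,"ay":0,"az":-0.334,"grip":0},{"dx":0.08,"dy":0.08,"dz":0.014,"ax":0,"ay":0,"az":-0.334,"grip":0},{"dx":0.08,"dy":0.08,"dz":0.014,"ax":0,"ay":0,"az":-0.334,"grip":0},{"dx":0.08,"dy":0.08,"dz":0.014,"ax":0,"ay":0,"az":-0.334,"grip":0},{"dx":0.08,"dy":0.08,"dz":0.014,"ax":0,"ay":0,"az":-0.334,"grip":0}]'
python3 -m jog '[{"dx":0.03,"dy":0.11,"dz":0.014,"ax":0,"ay":0,"az":-0.334,"grip":0},{"dx":0.03,"dy":0.11,"dz":0.014,"ax":0,"ay":0,"az":-0.334,"grip":0},{"dx":0.03,"dy":0.11,"dz":0.014,"ax":0,"ay":0,"az":-0.334,"grip":0},{"dx":0.03,"dy":0.11,"dz":0.014,"ax":0,"ay":0,"az":-0.334,"grip":0},{"dx":0.03,"dy":0.11,"dz":0.014,"ax":0,"ay":0,"az":-0.334,"grip":0}]'
python3 - <<'E'
from h import *
print(manip.get_state()["qpos"].round(2))
plan(([.4935,-.118,.121],tool(YAW+3.14)))
E
```

```text
clock: 7.55
position: [0.4859, -0.1752, 0.2126]
ee_rot: [0.001, 0.431, 0.902, 0.001]
contact_force: [-0.5, 0.6, -0.3]
width: 0.0425
gripper_force: 0.0
clock: 7.97
position: [0.4892, -0.1471, 0.2095]
ee_rot: [0.001, 0.183, 0.983, 0.001]
contact_force: [0.7, 0.2, -0.2]
width: 0.043
gripper_force: 0.0
clock: 8.38
position: [0.4923, -0.1188, 0.2064]
ee_rot: [0.002, -0.077, 0.997, 0.0]
contact_force: [0.2, -1.2, 0.4]
width: 0.0425
gripper_force: 0.0
[-0.38  0.19  1.69  0.    1.26 -2.1 ]
{'dx': -0.004, 'dy': 0.003, 'dz': 0.342, 'ax': -0.0, 'ay': 0.002, 'az': -0.001} rows 2.0
-
```

```bash

python3 -m jog '[{"dx":-0.004,"dy":0.003,"dz":0.17,"ax":0,"ay":0,"az":0,"grip":0},{"dx":-0.004,"dy":0.003,"dz":0.34,"ax":0,"ay":0,"az":0,"grip":0},{"dx":-0.004,"dy":0.003,"dz":0.34,"ax":0,"ay":0,"az":0,"grip":0},{"dx":-0.004,"dy":0.003,"dz":0.34,"ax":0,"ay":0,"az":0,"grip":0}]'
python3 -m jog '[{"dx":0,"dy":0,"dz":0,"ax":0,"ay":0,"az":0,"grip":-1},{"dx":0,"dy":0,"dz":0,"ax":0,"ay":0,"az":0,"grip":-1},{"dx":0,"dy":0,"dz":0,"ax":0,"ay":0,"az":0,"grip":-1},{"dx":0,"dy":0,"dz":0,"ax":0,"ay":0,"az":0,"grip":-1}]' 30
python3 - <<'E'
from h import *
s=manip.get_state();q=s["ee_rot"];r=R.from_quat(np.r_[q[1:],q[0]]);p=s["position"]
piv=p+.076*(W@[0,1,0]);print(piv)
w=[]
for t in range(1,6):
    e=R.from_rotvec([0,0,-.21*t]); w.append((piv+e.apply(p-piv),e*r))
plan(*w)
E
```

```text
clock: 8.72
position: [0.4918, -0.1173, 0.1201]
ee_rot: [-0.001, -0.076, 0.997, 0.001]
contact_force: [-0.1, 0.2, 0.0]
width: 0.0426
gripper_force: 0.0
clock: 9.05
position: [0.4943, -0.1152, 0.1242]
ee_rot: [0.003, -0.076, 0.997, 0.002]
contact_force: [-1.1, 7.9, 2.6]
width: 0.0126
gripper_force: 29.2
[ 0.48238215 -0.04014149  0.12417629]
{'dx': 0.063, 'dy': 0.006, 'dz': -0.0, 'ax': 0.001, 'ay': -0.001, 'az': 0.134} rows 1.7
-
{'dx': 0.063, 'dy': 0.006, 'dz': -0.0, 'ax': 0.001, 'ay': -0.001, 'az': 0.134} rows 1.7
-
{'dx': 0.063, 'dy': 0.006, 'dz': -0.0, 'ax': 0.001, 'ay': -0.001, 'az': 0.134} rows 1.7
-
{'dx': 0.063, 'dy': 0.006, 'dz': -0.0, 'ax': 0.001, 'ay': -0.001, 'az': 0.134} rows 1.7
-
{'dx': 0.063, 'dy': 0.006, 'dz': -0.0, 'ax': 0.001, 'ay': -0.001, 'az': 0.134} rows 1.7
-
```

```bash

python3 -m jog '[{"dx":0.031,"dy":0.002,"dz":0,"ax":0,"ay":0,"az":0.067,"grip":-1},{"dx":0.063,"dy":0.006,"dz":0,"ax":0,"ay":0,"az":0.134,"grip":-1},{"dx":0.063,"dy":0.006,"dz":0,"ax":0,"ay":0,"az":0.134,"grip":-1}]'
python3 -m jog '[{"dx":0.031,"dy":0.002,"dz":0,"ax":0,"ay":0,"az":0.067,"grip":-1},{"dx":0.063,"dy":0.006,"dz":0,"ax":0,"ay":0,"az":0.134,"grip":-1},{"dx":0.063,"dy":0.006,"dz":0,"ax":0,"ay":0,"az":0.134,"grip":-1}]'
python3 -m jog '[{"dx":0.031,"dy":0.002,"dz":0,"ax":0,"ay":0,"az":0.067,"grip":-1},{"dx":0.063,"dy":0.006,"dz":0,"ax":0,"ay":0,"az":0.134,"grip":-1},{"dx":0.063,"dy":0.006,"dz":0,"ax":0,"ay":0,"az":0.134,"grip":-1}]'
```

```text
clock: 9.3
position: [0.4779, -0.1168, 0.1243]
ee_rot: [0.003, 0.031, 1.0, 0.002]
contact_force: [-0.5, 6.3, 0.7]
width: 0.0127
gripper_force: 29.2
clock: 9.55
position: [0.4626, -0.115, 0.1242]
ee_rot: [0.004, 0.135, 0.991, 0.001]
contact_force: [-0.4, 5.3, 2.2]
width: 0.0128
gripper_force: 29.5
clock: 9.8
position: [0.4481, -0.1104, 0.1242]
ee_rot: [0.004, 0.237, 0.972, 0.001]
contact_force: [-0.5, 3.9, 5.3]
width: 0.0126
gripper_force: 29.7
```

```bash

python3 -m jog '[{"dx":0.031,"dy":0.002,"dz":0,"ax":0,"ay":0,"az":0.067,"grip":-1},{"dx":0.063,"dy":0.006,"dz":0,"ax":0,"ay":0,"az":0.134,"grip":-1},{"dx":0.063,"dy":0.006,"dz":0,"ax":0,"ay":0,"az":0.134,"grip":-1}]'
python3 -m jog '[{"dx":0.031,"dy":0.002,"dz":0,"ax":0,"ay":0,"az":0.067,"grip":-1},{"dx":0.063,"dy":0.006,"dz":0,"ax":0,"ay":0,"az":0.134,"grip":-1},{"dx":0.063,"dy":0.006,"dz":0,"ax":0,"ay":0,"az":0.134,"grip":-1}]'
python3 - <<'E'
from h import *
p=manip.get_state()["position"];v=W.T@(p-[.4824,-.0415,0])
print(p,"lever angle",np.arctan2(-v[0],-v[1]),np.hypot(*v[:2]))
E
```

```text
clock: 10.05
position: [0.4345, -0.1026, 0.1242]
ee_rot: [0.003, 0.337, 0.942, 0.0]
contact_force: [-2.7, -0.0, 6.3]
width: 0.0128
gripper_force: 29.9
clock: 10.3
position: [0.4226, -0.092, 0.1242]
ee_rot: [0.003, 0.433, 0.901, -0.0]
contact_force: [-5.2, -1.9, 8.9]
width: 0.0127
gripper_force: 30.1
[ 0.42256531 -0.09195004  0.12415837] lever angle 1.0272884555321868 0.07826491496994582
```

```bash

python3 -m jog '[{"dx":0,"dy":0,"dz":0,"ax":0,"ay":0,"az":0,"grip":0},{"dx":0,"dy":0,"dz":0,"ax":0,"ay":0,"az":0,"grip":0},{"dx":0,"dy":0,"dz":-0.2,"ax":0,"ay":0,"az":0,"grip":0},{"dx":0,"dy":0,"dz":-0.4,"ax":0,"ay":0,"az":0,"grip":0},{"dx":0,"dy":0,"dz":-0.4,"ax":0,"ay":0,"az":0,"grip":0}]'
python3 - <<'E'
from h import *
t=[x[3][:,:,::-1] for x in(cam("top"),cam("scene"))]
f=lambda x:cv2.resize(x,(400,400),interpolation=cv2.INTER_CUBIC)
cv2.imwrite("pics/l1.png",np.hstack([f(t[0][225:315,270:360]),f(t[1][205:295,230:320])]))
Q=tool(YAW+1.57,.2);z=Q.apply([0,0,1]);H=np.array([.535,-.104,.151])
plan((H+(manip.pinch_z-.08)*z,Q),(H+manip.pinch_z*z,Q))
E
```

```text
clock: 10.72
position: [0.4257, -0.0925, 0.227]
ee_rot: [0.006, 0.433, 0.901, 0.001]
contact_force: [1.5, -0.5, 1.2]
width: 0.0427
gripper_force: 0.0
{'dx': -0.283, 'dy': 0.269, 'dz': 0.065, 'ax': -0.117, 'ay': -0.027, 'az': 0.329} rows 4.4
-
{'dx': 0.0, 'dy': 0.0, 'dz': 0.32, 'ax': 0.0, 'ay': 0.0, 'az': 0.0} rows 1.9
-
```

View pics/l1.png

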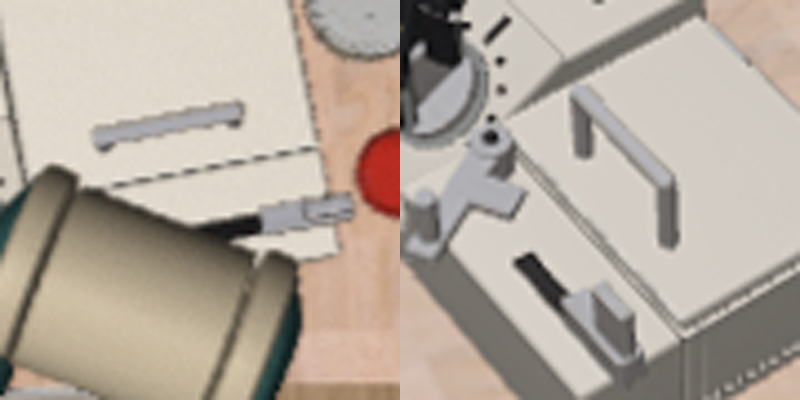

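The lever is swung clear: in the scene view its post is at (425,215) and the nose is off the lid. The handle is free, running from (580,95) to (668,185). Now for the handle.

```bash

python3 -m jog '[{"dx":-0.28,"dy":0.27,"dz":0.03,"ax":-0.117,"ay":-0.027,"az":0.329,"grip":0.1},{"dx":-0.28,"dy":0.27,"dz":0.03,"ax":-0.117,"ay":-0.027,"az":0.329,"grip":0.1},{"dx":-0.28,"dy":0.27,"dz":0.03,"ax":-0.117,"ay":-0.027,"az":0.329,"grip":0.1},{"dx":-0.28,"dy":0.27,"dz":0.05,"ax":-0.117,"ay":-0.027,"az":0.329,"grip":0.1},{"dx":-0.28,"dy":0.27,"dz":0.06,"ax":-0.117,"ay":-0.027,"az":0.329,"grip":0.1}]'
python3 - <<'E'
from h import *
Q=tool(YAW+1.57,.2);z=Q.apply([0,0,1]);H=np.array([.535,-.104,.151])
print(manip.get_state()["qpos"].round(2))
plan((H+manip.pinch_z*z,Q))
E
```

```text
clock: 11.23
position: [0.5188, -0.104, 0.2051]
ee_rot: [0.059, 0.649, 0.755, 0.074]
contact_force: [-1.3, -0.6, -0.9]
width: 0.0468
gripper_force: 0.0
[-0.4   0.13  1.78  0.12  1.08 -0.6 ]
{'dx': -0.012, 'dy': 0.023, 'dz': 0.299, 'ax': -0.007, 'ay': -0.004, 'az': -0.004} rows 1.8
-
```

```bash

python3 -m jog '[{"dx":-0.012,"dy":0.023,"dz":0.1,"ax":0,"ay":0,"az":0,"grip":0.1},{"dx":-0.012,"dy":0.023,"dz":0.3,"ax":0,"ay":0,"az":0,"grip":0.1},{"dx":-0.012,"dy":0.023,"dz":0.3,"ax":0,"ay":0,"az":0,"grip":0.1},{"dx":-0.012,"dy":0.023,"dz":0.3,"ax":0,"ay":0,"az":0,"grip":0.1}]'
python3 -m jog '[{"dx":0,"dy":0,"dz":0,"ax":0,"ay":0,"az":0,"grip":-1},{"dx":0,"dy":0,"dz":0,"ax":0,"ay":0,"az":0,"grip":-1},{"dx":0,"dy":0,"dz":0,"ax":0,"ay":0,"az":0,"grip":-1},{"dx":0,"dy":0,"dz":0,"ax":0,"ay":0,"az":0,"grip":-1}]' 40
python3 - <<'E'
from h import *
s=manip.get_state();q=s["ee_rot"];r=R.from_quat(np.r_[q[1:],q[0]])
H=s["position"]-manip.pinch_z*r.apply([0,0,1]); y=W@[0,1,0]
hinge=H+W@[.118,0,-.063]; print("H",H,"hinge",hinge,s["qpos"].round(2))
w=[]
for t in(.2,.4,.6,.8,1.0,1.1):
    P=hinge+R.from_rotvec(y*t).apply(H-hinge); Q=R.from_rotvec(-y*.3*t)*r
    w.append((P+manip.pinch_z*Q.apply([0,0,1]),Q))
plan(*w); print(w[-1][0])
E
```

```text
clock: 11.57
position: [0.5366, -0.1022, 0.1306]
ee_rot: [0.056, 0.647, 0.757, 0.073]
contact_force: [0.4, 0.5, -0.4]
width: 0.0472
gripper_force: 0.0
clock: 11.9
position: [0.538, -0.104, 0.1359]
ee_rot: [0.06, 0.646, 0.757, 0.073]
contact_force: [-4.3, -1.5, 0.3]
width: 0.0101
gripper_force: 39.0
H [ 0.53450165 -0.10463448  0.15427814] hinge [ 0.65105034 -0.08618449  0.09127814] [-0.39  0.22  1.85  0.13  0.91 -0.61]
{'dx': 0.0, 'dy': 0.08, 'dz': -0.076, 'ax': -0.038, 'ay': -0.0, 'az': -0.0} rows 0.7
-
{'dx': 0.0, 'dy': 0.097, 'dz': -0.054, 'ax': -0.038, 'ay': -0.0, 'az': -0.0} rows 0.7
-
{'dx': 0.0, 'dy': 0.107, 'dz': -0.029, 'ax': -0.038, 'ay': -0.0, 'az': -0.0} rows 0.7
-
{'dx': -0.0, 'dy': 0.111, 'dz': -0.001, 'ax': -0.038, 'ay': -0.0, 'az': -0.0} rows 0.7
-
{'dx': -0.0, 'dy': 0.108, 'dz': 0.026, 'ax': -0.038, 'ay': -0.0, 'az': -0.0} rows 0.7
-
{'dx': -0.0, 'dy': 0.05, 'dz': 0.024, 'ax': -0.019, 'ay': -0.0, 'az': -0.0} rows 0.3
-
[ 0.66279044 -0.08426021  0.20877947]
```

```bash

python3 -m jog '[{"dx":0,"dy":0.04,"dz":-0.039,"ax":-0.019,"ay":0,"az":0,"grip":-1},{"dx":0,"dy":0.08,"dz":-0.076,"ax":-0.038,"ay":0,"az":0,"grip":-1},{"dx":0,"dy":0.08,"dz":-0.076,"ax":-0.038,"ay":0,"az":0,"grip":-1}]'
python3 -m jog '[{"dx":0,"dy":0.048,"dz":-0.028,"ax":-0.019,"ay":0,"az":0,"grip":-1},{"dx":0,"dy":0.097,"dz":-0.054,"ax":-0.038,"ay":0,"az":0,"grip":-1},{"dx":0,"dy":0.097,"dz":-0.054,"ax":-0.038,"ay":0,"az":0,"grip":-1}]'
```

```text
clock: 12.15
position: [0.5527, -0.1013, 0.1588]
ee_rot: [0.079, 0.644, 0.755, 0.095]
contact_force: [-7.6, -1.0, 5.4]
width: 0.0104
gripper_force: 39.9
clock: 12.4
position: [0.5719, -0.0978, 0.1784]
ee_rot: [0.097, 0.642, 0.752, 0.118]
contact_force: [-12.3, -0.6, 12.2]
width: 0.0103
gripper_force: 40.3
```

```bash

python3 -m jog '[{"dx":0,"dy":0.045,"dz":-0.026,"ax":-0.019,"ay":0,"az":0,"grip":-1},{"dx":0,"dy":0.095,"dz":-0.043,"ax":-0.038,"ay":0,"az":0,"grip":-1},{"dx":0,"dy":0.095,"dz":-0.043,"ax":-0.038,"ay":0,"az":0,"grip":-1}]'
python3 -m jog '[{"dx":0,"dy":0.053,"dz":-0.01,"ax":-0.019,"ay":0,"az":0,"grip":-1},{"dx":0,"dy":0.106,"dz":-0.012,"ax":-0.038,"ay":0,"az":0,"grip":-1},{"dx":0,"dy":0.106,"dz":-0.012,"ax":-0.038,"ay":0,"az":0,"grip":-1}]'
```

```text
clock: 12.65
position: [0.594, -0.0939, 0.1953]
ee_rot: [0.117, 0.639, 0.747, 0.143]
contact_force: [-5.8, 3.8, 5.3]
width: 0.0102
gripper_force: 40.6
clock: 12.9
position: [0.6176, -0.0897, 0.2065]
ee_rot: [0.136, 0.635, 0.742, 0.165]
contact_force: [-0.3, 5.2, -0.3]
width: 0.0106
gripper_force: 39.6
```

```bash

python3 -m jog '[{"dx":0,"dy":0.054,"dz":0.011,"ax":-0.019,"ay":0,"az":0,"grip":-1},{"dx":0,"dy":0.108,"dz":0.022,"ax":-0.038,"ay":0,"az":0,"grip":-1},{"dx":0,"dy":0.108,"dz":0.022,"ax":-0.038,"ay":0,"az":0,"grip":-1}]'
python3 - <<'E'
from h import *
s=manip.get_state();q=s["ee_rot"];r=R.from_quat(np.r_[q[1:],q[0]])
H=s["position"]-manip.pinch_z*r.apply([0,0,1]); v=W.T@(H-[.651,-.0862,.0905])
print(H,"lid",np.arctan2(v[2],-v[0])-np.arctan2(63,118),np.hypot(v[0],v[2]),s["qpos"].round(2))
E
```

```text
clock: 13.15
position: [0.6441, -0.085, 0.2126]
ee_rot: [0.154, 0.631, 0.737, 0.187]
contact_force: [-0.8, 6.9, -0.2]
width: 0.0104
gripper_force: 39.4
[ 0.6354516  -0.08649781  0.22905834] lid 0.9696823928683577 0.13941194284729874 [-0.38  0.19  1.78  0.36  0.78 -0.74]
```

```bash

python3 -m jog '[{"dx":0,"dy":0.03,"dz":0.011,"ax":-0.01,"ay":0,"az":0,"grip":-1},{"dx":0,"dy":0.055,"dz":0.022,"ax":-0.019,"ay":0,"az":0,"grip":-1},{"dx":0,"dy":0.055,"dz":0.022,"ax":-0.019,"ay":0,"az":0,"grip":-1}]'
python3 -m jog '[{"dx":0,"dy":0,"dz":0,"ax":0,"ay":0,"az":0,"grip":0},{"dx":0,"dy":0,"dz":0,"ax":0,"ay":0,"az":0,"grip":0},{"dx":0,"dy":0,"dz":0,"ax":0,"ay":0,"az":0,"grip":0}]'
python3 - <<'E'
from h import *
s=manip.get_state();q=s["ee_rot"];r=R.from_quat(np.r_[q[1:],q[0]])
print("tool z",r.apply([0,0,1]),"tool y",r.apply([0,1,0]))
E
```

```text
clock: 13.4
position: [0.6582, -0.0824, 0.2139]
ee_rot: [0.163, 0.628, 0.734, 0.198]
contact_force: [-0.7, 7.7, -1.8]
width: 0.0106
gripper_force: 38.9
clock: 13.65
position: [0.6599, -0.0857, 0.2153]
ee_rot: [0.167, 0.629, 0.734, 0.197]
contact_force: [0.6, -0.7, 0.2]
width: 0.0425
gripper_force: 0.0
tool z [ 0.49224073  0.08005227 -0.86677027] tool y [0.8566713  0.13197747 0.49869453]
```

```bash

python3 -m jog '[{"dx":0,"dy":0,"dz":-0.1,"ax":0,"ay":0,"az":0,"grip":0},{"dx":0,"dy":0,"dz":-0.25,"ax":0,"ay":0,"az":0,"grip":0},{"dx":0,"dy":0,"dz":-0.4,"ax":0,"ay":0,"az":0,"grip":0},{"dx":0,"dy":0,"dz":-0.5,"ax":0,"ay":0,"az":0,"grip":0},{"dx":0,"dy":0,"dz":-0.5,"ax":0,"ay":0,"az":0,"grip":0}]'
python3 - <<'E'
from h import *
t=[x[3][:,:,::-1] for x in(cam("top"),cam("scene"))]
f=lambda x:cv2.resize(x,(400,400),interpolation=cv2.INTER_CUBIC)
cv2.imwrite("pics/e1.png",np.hstack([f(t[0][190:330,220:360]),f(t[1][165:305,205:345])]))
E
```

```text
clock: 14.07
position: [0.5989, -0.0971, 0.3305]
ee_rot: [0.171, 0.628, 0.733, 0.198]
contact_force: [0.5, -0.6, 0.1]
width: 0.0428
gripper_force: 0.0
```

View pics/e1.png

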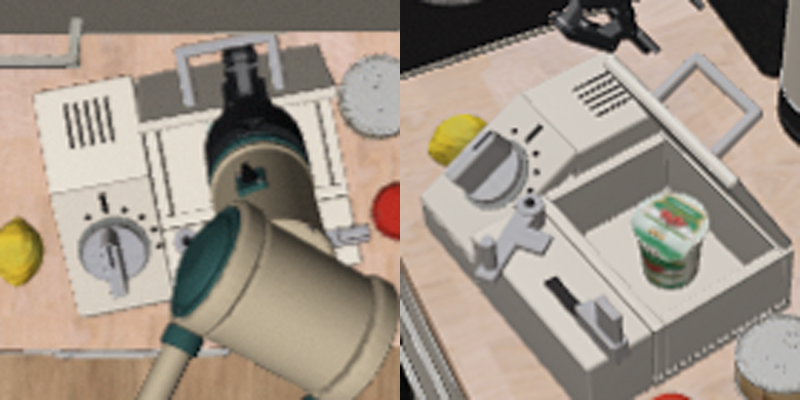

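The lid stands wide open with its edge from (610,65) to (735,185). The selector is at off, the lever is swung, the catch is out, and the gripper is clear of everything at (610,25). I'm handing in.

```bash
python3 -c "
from rig import manip
print(manip.sign_off())"
```

```text
the job is handed in; nothing more can be done
None
```

The job is handed in at about 14 s on the robot clock: the selector reads off, the catch is fully out, the latch is swung about 1.0 rad, and the lid stands open about 1.0 rad with the gripper clear; the hand-in did not report the judging result.

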